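# Fit the tube carrier to the mixer

## Task

Get the tube mixer ready for use: lift the transport bar out of its two brackets, keeping it level, and lay it flat in the shallow steel tray with its grip upwards. Then lower the tube carrier onto the spindle, hub upwards, until it is fully home, and put the clamp cap on after it, flange down, so that it sits flat on the carrier's hub; lower both all the way rather than dropping them, and leave the other things on the bench alone.

Things in the scene. Friction and masses are not known exactly. Their poses are not given: they have to be found in the camera images.
- drive: The tube mixer's drive unit, fixed to the bench: low white box 150 (x) x 230 (y) x 40 mm high with an upright steel spindle in its middle and a dark U bracket at each side. Origin: centre of its underside, below the spindle; z up, y along the line through the two brackets. The brackets stand at y = +88 and -88 mm, each 12 mm thick (along y) and 40 mm wide (x); their open-topped slots are 28 mm wide (x), 20 mm deep, slot floor 122 mm and bracket top 142 mm above the bench.
- spindle_seat (a point): Point on the spindle's axis at the level of the seat (20 mm radius steel collar) on which the carrier comes to rest, 45 mm above the bench; z up, axes as the drive's. The spindle above it is 16 mm in diameter for 60 mm, then tapers over 12 mm to 6 mm at the tip.
- spindle_tip (a point): Top of the spindle, 117 mm above the bench, 72 mm above the seat.
- bar: Transport bar: flat aluminium bar 200 mm long (its y) x 24 mm wide (x) x 14 mm thick, with an upright black grip block on its middle, 44 mm (y) x 16 mm (x), from 14 to 56 mm above the underside. Origin: centre of the underside; z up. It starts lying loose in the two slots of the drive, across and just above the spindle tip; weighs about 0.25 kg.
- carrier: Tube carrier: round grey disc 110 mm in diameter and 10 mm thick with a ring of ten dark tube recesses, and a round aluminium hub 36 mm in diameter on top, from 10 to 42 mm above the underside; a 19 mm bore goes right through. Origin: centre of the underside on the bore's axis; z up, yaw does not matter. Starts on the bench, hub up; about 0.28 kg.
- cap: Clamp cap: black, push-on (no thread): flange 64 mm in diameter and 10 mm thick, above it a ribbed round grip 36 mm in diameter (38 mm over the ribs) up to 45 mm above the underside, a 19 mm bore right through. Origin: centre of the underside on the bore's axis; z up. Starts on the bench, flange down; about 0.13 kg. Seated, its underside rests on the carrier's hub, 42 mm above the seat.
- tray: Shallow open steel tray, fixed, 260 mm long (its y) x 90 mm wide (x) x 20 mm high, walls and floor 4 mm thick. Origin: centre of its underside; the bar is to lie along it on its floor, 4 mm above the bench.
- rack_orange: Bystander: orange rack 56 x 119 mm of capped tubes, 85 mm high. Origin: centre of the underside.
- jar: Bystander: small jar 40 mm in diameter, 60 mm high, near the clamp cap. Origin: centre of the underside.
- pencil: Bystander: green pencil 166 mm long, lying on the bench. Origin: under its middle.
- reagent: Bystander: amber bottle 64 mm in diameter, 150 mm high. Origin: centre of the underside.
Mind the look-alikes: they are no part of the job. Of the things shaped like the bar, the aluminium one is meant. Of the things that look like the cap, take the one that is nearest to the robot's base at the start.

How it is judged (in metres and radians):
On the way, in this order (a step that is already met when the one before it is completed fails the run):
1. the bar has been laid flat in the tray (x of bar in the frame of tray between -0.03 and 0.03 m and y of bar in the frame of tray between -0.035 and 0.035 m and z of bar in the frame of tray below 0.01 m and angle between bar's own z axis and vertical below 0.12 rad), for 0.2 s.
2. the bar is in the tray and the carrier is fully home on the spindle (all of step 1 and horizontal distance between carrier and spindle_seat below 0.004 m and z of carrier in the frame of spindle_seat below 0.003 m and angle between carrier's own z axis and vertical below 0.08 rad), for 0.2 s.
At the end, for the whole second after the job is handed in: Bar flat (7 deg), grip up, on the tray floor, centred within 30 mm across, 35 mm along; carrier hub up on the spindle, within 4 mm of its axis, 3 mm of the seat, 5 deg of level; cap flange down above it, within 4 mm of the axis, 38 to 46 mm above the seat, 5 deg of level; all at rest (all of step 2 and horizontal distance between cap and spindle_seat below 0.004 m and z of cap in the frame of spindle_seat between 0.038 and 0.046 m and angle between cap's own z axis and vertical below 0.08 rad and linear speed of each of bar, carrier, cap below 0.02 m/s); the robot touches nothing.
It fails at once if the transport bar is tipped so that one end stands higher than the other by more than 20 degrees (angle between bar's own y axis and vertical below 1.22 rad or angle between bar's own y axis and vertical above 1.92 rad).
It fails at once if the tube carrier is dropped down the spindle (moves faster than 0.5 m/s while around it) (horizontal distance between carrier and spindle_seat below 0.012 m and z of carrier in the frame of spindle_seat below 0.072 m and linear speed of carrier above 0.5 m/s).
It fails at once if the clamp cap is dropped down the spindle (moves faster than 0.5 m/s while around it) (horizontal distance between cap and spindle_seat below 0.012 m and z of cap in the frame of spindle_seat below 0.072 m and linear speed of cap above 0.5 m/s).
It fails at once if the orange rack, jar, pencil or bottle is pushed more than 40 mm or knocked over (distance of any of rack_orange, jar, pencil, reagent from where it was at the start of the episode above 0.04 m or angle between any of rack_orange, jar, reagent's own z axis and vertical above 0.5 rad).
It also fails if it takes over 72 s, if anything falls off the work surface, if the arm or the gripper's body presses on something with over 40 N, if the wrist force passes 120 N, or if a joint passes its speed limit or range.

## Robot

A 6-joint arm with a two-finger parallel gripper is mounted at the origin on the work surface. World frame = base frame: x ahead of the robot, y to its left, z up, the work surface at z = 0. Lengths are in mm, angles in rad, forces in N, time in s.
With the tool pointing down it reaches from about 350 to 975 mm from the base axis. Payload 7.1 kg.
Tool frame: the origin (TCP) lies on the mounting face of the last link; the fingertips stand 182 mm ahead of it and the grasp point (between the pads) lies 163 mm ahead of it (ctrl.tip_reach is the distance from the TCP to the fingertips, in mm); z points along the fingers, y is the direction in which the jaws open and shut (so a half turn about z gives the same grasp; the last joint's range is limited). The gripper opens to 88 mm and grips with 3 to 60 N. Pads are 20 mm wide; open, the fingers measure 115 mm over their backs; the gripper's body (75 mm by 178 mm) begins 61 mm behind the grasp point.
Start: joints at [-1.361, 0.423, 1.63, -0, 1.089, -0.019], TCP at [141.775, -608.692, 404.675] pointing down, gripper open.
Joint ranges: [-3, 3], [-0.9, 2.11], [0.09, 2.58], [-1.31, 4.45], [0.11, 2.69], [-2.54, 2.54]. Speed limits (rad/s): [2.39, 2.39, 3.01, 3.14, 3.14, 3.14].

## Interface

Orientations are given as a rotation vector (axis times angle).
In Python, from workcell import ctrl gives the robot as it stands.
- The arm moves only by the tool jog_arm, never from a script. Its argument "steps" is a list that holds one entry, the list of rows, each a list of 7 numbers: the shift along the tool's x, y, z in m, then the turn, a rotation vector about the tool's x, y, z in degrees, then the gripper's target within -1 to 1 (shut at 1, half-way at 0, fully open at -1). A call has 1 to 20 rows; each row shifts and turns the commanded pose from where the row before left it, along the tool's axes as they then stand; what a row does not reach is not made up. A row lasts 1/12 s, in which the tool goes at most 41.7 mm and 7.16 degrees, less where a joint would pass 70% of its speed; a pose out of reach is approached as far as the arm can. A call is refused whole if a number of a shift passes 0.0417 or a number of a turn 7.16, either way. A call with a gripper value outside its range is refused whole. The fingers move at their own pace and stop on an object; the grip force is fixed at half the most. Time passes only in rows, so rows that do not move let the fingers close. It gives the time, the measured TCP pose, the force and the opening at its end, in the units of the state.
- ctrl.get_obs(): the state, without advancing time (a new reading comes with each control period).
- ctrl.get_image(name): name is "scene" or "top"; returns the picture (420x560x3 uint8, red, green, blue); there is no depth.
- ctrl.camera_info(name): a dict with "fx", "fy", "cx", "cy" (pixels), "origin" and "attitude" of the camera in the world. Camera axes: x right, y down, z forward; pixel columns grow to the right and rows downward; lengths in mm; the calibration is good to about 2 mm. A picture is of the moment at which its call begins. camera_info takes no time and is no camera call.
- ctrl.close_job(): hands the job in, once; it reports no verdict.
Trained networks look in the newest picture that a camera, given by its name, has taken for a name from the list of things; names that differ only in an ending like _2 or _b are one class to them, and where a whole thing is asked for, a point or a joint stands for the part that bears it (a point fixed in the world has none). Each returns a list of dicts, best first, with "p" (0 to 1); they miss things now and then, are a little off and sometimes report something else, mostly with a low value. They report only what shows in the picture. A call takes as long as a camera call. They do not tell look-alikes from the thing itself.
- ctrl.look_for(thing, camera): "bbox" ([left, top, right, bottom] in pixels, round what is visible of it).
- ctrl.trace(thing, camera): "pixels" (420x560 bool, what is visible of it) and "bbox" ([left, top, right, bottom] in pixels, round what is visible of it).
- ctrl.landmark_of(thing, camera): "uv" ([column, row] in pixels: a listed point, or the origin of a listed thing).
The state is a dict: "t": time; "qpos": joint angles; "qvel": joint speeds; "joint_torque": joint torques, N m; "ee_pos": TCP position; "orientation": TCP orientation; "ft_force": force on the tool from outside, world axes, zero at the start; "moment": the same for the moment, N m; "width": finger opening in mm.
Only numpy, scipy, OpenCV 4.12 (cv2) and the standard library are available. Lean on these libraries where they do the work, as an engineer would, in place of code of your own. Each camera call takes 0.05 s, during which the arm holds its last target.

## Working session

There is one attempt and no reset: what is moved stays moved. The work goes in short steps, Python scripts to look and compute and a tool call to move; the robot and the scene stay as the last step left them, time stands still between calls to the robot, and variables do not carry over. Pictures are saved under pics/ and viewed, and the job is handed in when it is done.

Besides the shell and the picture viewer there is one more tool, called after "Call:" as name(argument=value, ...), one argument or row to a line, values as JSON. jog_arm: Moves the arm, as the interface text tells. Its arguments: {"type":"object","properties":{"steps":{"type":"array"}},"required":["steps"]}

```bash
ls; mkdir -p pics
python3 - <<'E'
from workcell import ctrl
import cv2
for n in("scene","top"):
    im=ctrl.get_image(n); cv2.imwrite(f"pics/{n}0.png",cv2.resize(im[:,:,::-1],(800,600),interpolation=cv2.INTER_CUBIC)); print(n,ctrl.camera_info(n))
    for t in["drive","spindle_tip","bar","carrier","cap","tray","jar","pencil","reagent","rack_orange"]:
        print(t,[(round(d['p'],2),[round(float(v)) for v in d['uv']]) for d in ctrl.landmark_of(t,n)])
print(ctrl.get_obs())
E
```

```text
pics
scene {'fx': 403.08369571297163, 'fy': 403.08369571297163, 'cx': 284.0813463778574, 'cy': 210.12657480055654, 'origin': array([961.8920305 , 638.64468727, 736.99627526]), 'attitude': array([-0.83693964, -2.45501192,  1.20960585])}
drive [(0.8, [252, 281])]
spindle_tip [(0.8, [249, 245])]
bar [(0.81, [293, 168]), (0.7, [248, 242])]
carrier [(0.85, [240, 192])]
cap [(0.6, [296, 251]), (0.57, [222, 230])]
tray [(0.64, [388, 316]), (0.3, [246, 240])]
jar [(0.57, [264, 211]), (0.25, [295, 380])]
pencil [(0.45, [340, 273])]
reagent [(0.77, [150, 207])]
rack_orange [(0.84, [297, 381])]
top {'fx': 535.93018683531, 'fy': 535.93018683531, 'cx': 279.88660552125793, 'cy': 211.11639644134672, 'origin': array([ 278.98612433,  -25.14169891, 1644.24764829]), 'attitude': array([-2.15653419,  2.16497067, -0.12238069])}
drive [(0.77, [258, 162])]
spindle_tip [(0.63, [256, 157])]
bar [(0.93, [367, 290]), (0.67, [258, 158])]
carrier [(0.94, [370, 221])]
cap [(0.89, [262, 216]), (0.52, [322, 173])]
tray [(0.97, [169, 222])]
jar [(0.71, [325, 221])]
pencil [(0.46, [221, 220])]
reagent [(0.9, [394, 140]), (0.65, [259, 157])]
rack_orange [(0.73, [171, 139]), (0.38, [368, 218])]
{'t': 1.1, 'qpos': array([-1.36098268e+00,  4.23114071e-01,  1.62990633e+00,  3.59576585e-05,
        1.08860762e+00, -1.90123811e-02]), 'qvel': array([-0.0003972 , -0.00139782, -0.00060665,  0.00205092, -0.00151858,
       -0.00051714]), 'joint_torque': array([ 2.36891072e-03, -5.44586384e+01, -2.74045032e+01,  6.44343789e-02,
        1.67875201e-02,  1.07545503e-06]), 'ee_pos': array([ 141.78934959, -608.68659698,  404.66377686]), 'orientation': array([-3.12101782e+00, -3.58625015e-01, -4.45219394e-05]), 'ft_force': array([-0.01437287, -0.28041135, -0.14617074]), 'moment': array([ 0.02123386,  0.02637258, -0.00574895]), 'width': 87.92522755351408}
```

View pics.

View pics/scene0.png

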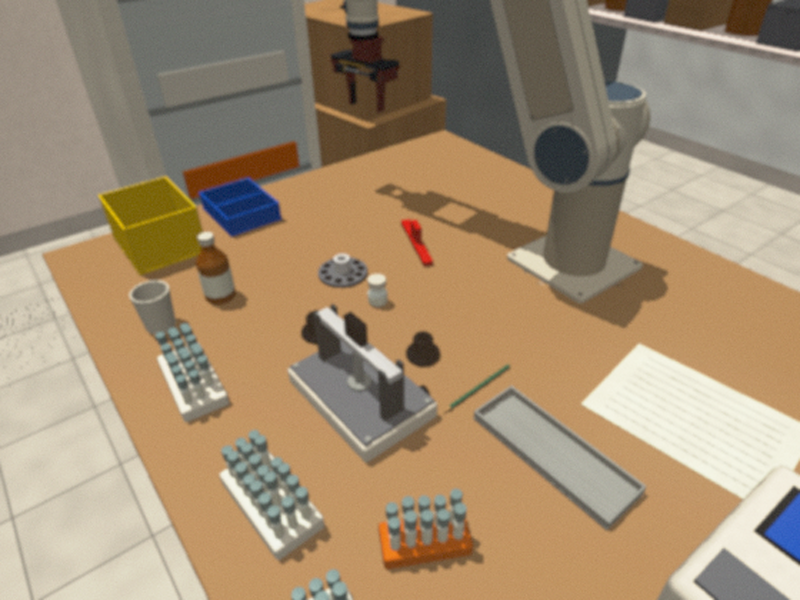

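View pics/top0.png

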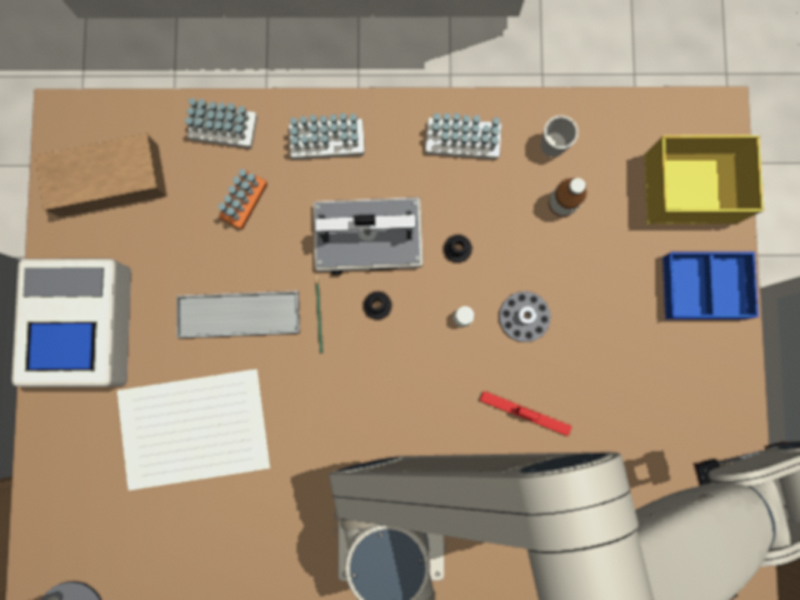

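```bash
cat > h.py <<'E'
import numpy as np, cv2
from scipy.spatial.transform import Rotation as R
from workcell import ctrl
C={n:ctrl.camera_info(n) for n in("scene","top")}
def ray(n,uv):
    c=C[n]; d=R.from_rotvec(c['attitude']).apply([(uv[0]-c['cx'])/c['fx'],(uv[1]-c['cy'])/c['fy'],1]); return np.array(c['origin']),d
def onz(n,uv,z):
    o,d=ray(n,uv); return o+d*(z-o[2])/d[2]
def proj(n,p):
    c=C[n]; q=R.from_rotvec(c['attitude']).inv().apply(np.atleast_2d(p)-c['origin']); return np.c_[q[:,0]/q[:,2]*c['fx']+c['cx'],q[:,1]/q[:,2]*c['fy']+c['cy']]
def crop(n,x0,y0,x1,y1,name,s=None):
    im=ctrl.get_image(n)[:,:,::-1]
    s=s or min(800/(x1-x0),600/(y1-y0)); cv2.imwrite(f"pics/{name}.png",cv2.resize(im[y0:y1,x0:x1],None,fx=s,fy=s,interpolation=cv2.INTER_CUBIC)); return im,s
E
python3 - <<'E'
from h import *
im={}
im["top"],s=crop("top",200,130,400,230,"ctop",4); im["scene"],s2=crop("scene",190,160,330,325,"cscene",3.6)
np.savez("im0.npz",**im)
for n in("top","scene"):
  for t in["drive","bar","carrier","cap","tray","jar","reagent"]:
    for d in ctrl.trace(t,n):
        if d['p']<.3: continue
        m=d['pixels']; ys,xs=np.nonzero(m); u=(xs.mean(),ys.mean())
        r=cv2.minAreaRect(np.c_[xs,ys].astype(np.float32))
        print(n,t,round(d['p'],2),np.round(u,1),np.round(d['bbox']),'xy z0',np.round(onz(n,u,0)[:2]),'z20',np.round(onz(n,u,20)[:2]),np.round(r[1],1),round(r[2],1))
for z,uv in((0,(258,162)),(117,(256,157)),(122,(258,158)),(0,(169,222)),(0,(262,216)),(0,(370,221))): print(uv,z,np.round(onz("top",uv,z)))
for z,uv in((0,(252,281)),(117,(249,245)),(122,(248,242)),(0,(388,316)),(0,(296,251)),(0,(240,192))): print(uv,z,np.round(onz("scene",uv,z)))
print(np.round(proj("top",[(550,-10,10)])),C)
E
```

```text
top drive 0.88 [257.2 166.2] [220. 136. 294. 191.] xy z0 [611.  49.] z20 [607.  48.] [50.7 74.3] 87.0
top bar 0.78 [254.6 156. ] [222. 150. 286. 162.] xy z0 [644.  57.] z20 [639.  56.] [10.6 69.1] 88.4
top bar 0.57 [368.  289.5] [337. 276. 400. 307.] xy z0 [ 229. -288.] z20 [ 230. -285.] [67.4  9.1] 21.8
top carrier 0.69 [366.5 221.4] [349. 203. 383. 240.] xy z0 [ 437. -288.] z20 [ 435. -285.] [36. 35.] 90.0
top carrier 0.49 [397.  137.9] [385. 122. 413. 151.] xy z0 [ 700. -390.] z20 [ 695. -385.] [21.9 30.4] 45.0
top cap 0.73 [319.6 173.9] [313. 164. 330. 187.] xy z0 [ 586. -146.] z20 [ 582. -144.] [19.1 19.8] 45.0
top cap 0.64 [263.5 213.6] [256. 204. 273. 225.] xy z0 [462.  29.] z20 [460.  28.] [19. 19.] 90.0
top tray 0.59 [165.7 220. ] [123. 205. 210. 238.] xy z0 [444. 331.] z20 [442. 327.] [30.3 86.5] 88.2
top tray 0.5 [257.7 165.9] [218. 138. 297. 193.] xy z0 [612.  47.] z20 [608.  46.] [52.7 76.5] 87.4
top jar 0.63 [323.5 221.5] [317. 217. 330. 228.] xy z0 [ 437. -156.] z20 [ 435. -154.] [13. 13.] 90.0
top reagent 0.61 [396.6 138. ] [385. 121. 411. 153.] xy z0 [ 699. -388.] z2
[... 1452 characters left out ...]
(370, 221) 0 [ 438. -299.    0.]
(252, 281) 0 [618.  55.   0.]
(249, 245) 117 [617.  53. 117.]
(248, 242) 122 [616.  48. 122.]
(388, 316) 0 [436. 327.   0.]
(296, 251) 0 [467.  38.   0.]
(240, 192) 0 [ 437. -283.    0.]
[[276. 185.]] {'scene': {'fx': 403.08369571297163, 'fy': 403.08369571297163, 'cx': 284.0813463778574, 'cy': 210.12657480055654, 'origin': array([961.8920305 , 638.64468727, 736.99627526]), 'attitude': array([-0.83693964, -2.45501192,  1.20960585])}, 'top': {'fx': 535.93018683531, 'fy': 535.93018683531, 'cx': 279.88660552125793, 'cy': 211.11639644134672, 'origin': array([ 278.98612433,  -25.14169891, 1644.24764829]), 'attitude': array([-2.15653419,  2.16497067, -0.12238069])}}
```

View pics/ctop.png

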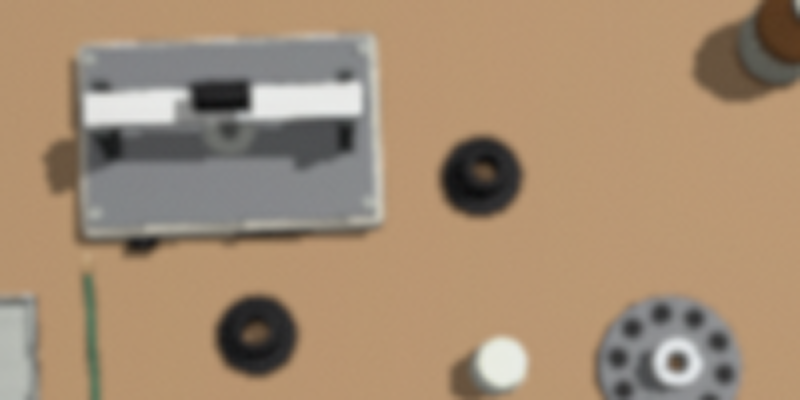

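View pics/cscene.png

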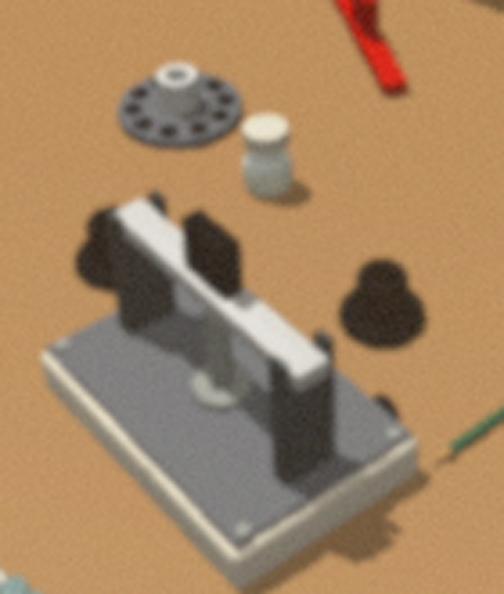

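Run:
```python
from h import *
f=np.load("im0.npz"); top=f["top"].astype(int); sc=f["scene"].astype(int)
def rect(n,pts,z):
    P=np.array([onz(n,p,z)[:2] for p in pts]); 
    print(n,z,'centre',np.round(P.mean(0),1),'sides',np.round(np.linalg.norm(np.roll(P,-1,0)-P,axis=1),1),'ang',[round(float(np.degrees(np.arctan2(*(P[(i+1)%4]-P[i])[::-1]))),1) for i in range(4)])
T=lambda l:[(200+(a+.5)/4-.5,130+(b+.5)/4-.5) for a,b in l]
S=lambda l:[(190+(a+.5)/3.6-.5,160+(b+.5)/3.6-.5) for a,b in l]
rect("top",T([(80,48),(375,36),(381,222),(84,235)]),40)
rect("top",T([(84,93),(361,82),(362,115),(86,127)]),136)
rect("scene",S([(43,353),(150,290),(415,440),(237,560)]),40)
rect("scene",S([(114,211),(143,197),(327,358),(295,380)]),136)
# circles: dark mask etc
def blob(n,mask,box,z):
    x0,y0,x1,y1=box; m=np.zeros(mask.shape,np.uint8); m[y0:y1,x0:x1]=mask[y0:y1,x0:x1]
    cs,_=cv2.findContours(m,cv2.RETR_EXTERNAL,cv2.CHAIN_APPROX_NONE); c=max(cs,key=len)
    e=cv2.fitEllipse(c); print(n,'ellipse',np.round(e[0],2),np.round(e[1],1),np.round(onz(n,e[0],z),1))
g=top.sum(2)
blob("top",g<250,(250,200,280,230),8)
blob("top",g<250,(308,160,335,190),8)
sat=top.max(2)-top.min(2)
blob("top",sat<45,(345,198,390,245),9)
blob("top",(sat<40)&(g>540),(360,212,380,230),42)
np.set_printoptions(linewidth=250)
h=(g>540)[212:230,360:380].astype(int); print(h)
```

```text
top 40 centre [612.   47.1] sides [225.9 144.2 225.2 144.8] ang [-87.9, -178.6, 92.3, 1.7]
top 136 centre [614.4  47.6] sides [198.9  24.1 197.9  24.9] ang [-87.9, -178.6, 92.3, 3.8]
scene 40 centre [629.5  54.4] sides [ 92.2 234.  143.1 224.5] ang [-173.7, 104.5, 3.2, -88.2]
scene 136 centre [614.1  50.3] sides [ 23.  197.3  25.6 199.2] ang [-177.4, 91.6, 6.7, -89.1]
top ellipse [263.58 213.56] [18.7 19.3] [461.6  28.6   8. ]
top ellipse [319.59 173.86] [18.4 19.2] [ 584.6 -145.     8. ]
top ellipse [366.95 221.39] [35.5 36.3] [ 436.  -288.2    9. ]
top ellipse [369.15 219.79] [10.7 11.4] [ 437.6 -289.6   42. ]
[[0 0 0 0 0 0 0 0 0 0 0 0 0 0 0 0 0 0 0 0]
 [0 0 0 0 0 0 0 0 0 0 0 0 0 0 0 0 0 0 0 0]
 [0 0 0 0 0 0 0 0 1 1 1 0 0 0 0 0 0 0 0 0]
 [0 0 0 0 0 0 1 1 1 1 1 1 1 0 0 0 0 0 0 0]
 [0 0 0 0 0 1 1 1 1 1 1 1 1 1 0 0 0 0 0 0]
 [0 0 0 0 1 1 1 1 1 1 1 1 1 1 0 0 0 0 0 0]
 [0 0 0 0 1 1 1 0 0 0 0 0 1 1 1 0 0 0 0 0]
 [0 0 0 0 1 1 1 0 0 0 0 0 1 1 1 0 0 0 0 0]
 [0 0 0 0 1 1 0 0 0 0 0 0 1 1 1 1 0 0 0 0]
 [0 0 0 0 1 1 0 0 0 0 0 0 1 1 1 1 0 0 0 0]
 [0 0 0 0 1 1 1 0 0 0 0 0 1 1 1 0 0 0 0 0]
 [0 0 0 0 0 1 1 1 1 0 1 1 1 1 1 0 0 0 0 0]
 [0 0 0 0 0 1 1 1 1 1 1 1 1 1 0 0 0 0 0 0]
 [0 0 0 0 0 0 0 1 1 1 1 1 1 0 0 0 0 0 0 0]
 [0 0 0 0 0 0 0 0 0 0 0 0 0 0 0 0 0 0 0 0]
 [0 0 0 0 0 0 0 0 0 0 0 0 0 0 0 0 0 0 0 0]
 [0 0 0 0 0 0 0 0 0 0 0 0 0 0 0 0 0 0 0 0]
 [0 0 0 0 0 0 0 0 0 0 0 0 0 0 0 0 0 0 0 0]]
```

Run:
```python
from h import *
def rect(n,pts,z):
    P=np.array([onz(n,np.array(p)*.7,z)[:2] for p in pts]); 
    print(n,z,'centre',np.round(P.mean(0),1),'sides',np.round(np.linalg.norm(np.roll(P,-1,0)-P,axis=1),1),'ang',[round(float(np.degrees(np.arctan2(*(P[(i+1)%4]-P[i])[::-1]))),1) for i in range(4)])
rect("scene",[(475,410),(513,390),(643,488),(609,523)],20)
rect("top",[(177,297),(298,291),(300,333),(179,338)],20)
# grip faces in crop
for n,uv,z in(("top",(200+220/4,130+97/4),178),("scene",(190+212/3.6,160+250/3.6),157)): print(np.round(onz(n,uv,z),1))
```

```text
scene 20 centre [444.8 331.1] sides [ 81.5 247.9  83.7 258.9] ang [175.3, 91.9, 3.0, -88.7]
top 20 centre [440.8 322.6] sides [259.   90.2 257.3  88.1] ang [-87.4, -176.6, 92.1, 4.5]
[609.1  46.9 178. ]
[611.3  47.8 157. ]
```

Call:
jog_arm(
  steps=[
    [[0,0,0,0,0,-6.6,-1],[0,0,0,0,0,-6.6,-1],[0,0,0,0,0,-6.6,-1],[0,0,0,0,0,-6.6,-1],[0,0,0,0,0,-6.6,-1],[0,0,0,0,0,-6.6,-1],[0,0,0,0,0,-6.6,-1],[0,0,0,0,0,-6.6,-1],[0,0,0,0,0,-6.6,-1],[0,0,0,0,0,-6.6,-1],[0,0,0,0,0,-6.6,-1],[0,0,0,0,0,-6.5,-1]],
  ],
)

```text
t: 2.9
ee_pos: [141.8, -608.7, 404.7]
orientation: [-2.172, -2.27, 0.0]
ft_force: [0.2, -0.3, -0.4]
width: 88.2
```

Call:
jog_arm(
  steps=[
    [[0.0318,0.025,0.0012,0,0,0,-1],[0.0318,0.025,0.0012,0,0,0,-1],[0.0318,0.025,0.0012,0,0,0,-1],[0.0318,0.025,0.0012,0,0,0,-1],[0.0318,0.025,0.0012,0,0,0,-1],[0.0318,0.025,0.0012,0,0,0,-1],[0.0318,0.025,0.0012,0,0,0,-1],[0.0318,0.025,0.0012,0,0,0,-1],[0.0318,0.025,0.0012,0,0,0,-1],[0.0318,0.025,0.0012,0,0,0,-1],[0.0318,0.025,0.0012,0,0,0,-1],[0.0318,0.025,0.0012,0,0,0,-1],[0.0318,0.025,0.0012,0,0,0,-1],[0.0318,0.025,0.0012,0,0,0,-1],[0.0318,0.025,0.0012,0,0,0,-1],[0.0318,0.025,0.0012,0,0,0,-1],[0.0318,0.025,0.0012,0,0,0,-1],[0.0318,0.025,0.0012,0,0,0,-1],[0.0318,0.025,0.0012,0,0,0,-1],[0.0318,0.025,0.0012,0,0,0,-1]],
  ],
)

```text
t: 4.57
ee_pos: [617.8, 48.1, 380.7]
orientation: [2.178, 2.264, 0.0]
ft_force: [0.4, 0.4, 0.4]
width: 88.0
```

```bash
cat >> h.py <<'E'
def dtool(target):
    o=ctrl.get_obs(); d=R.from_rotvec(o['orientation']).inv().apply(np.array(target)-o['ee_pos']); print('t',round(o['t'],2),'ee',np.round(o['ee_pos'],1),'tool shift mm',np.round(d,1),'F',np.round(o['ft_force'],1),'w',round(o['width'],1))
E
python3 - <<'E'
from h import *
dtool((614,48.5,325))
crop("scene",180,110,340,300,"s1",3)
E
```

```text
t 4.57 ee [617.8  48.1 380.7] tool shift mm [ 0.5 -3.8 55.7] F [0.4 0.4 0.4] w 88.0
```

View pics/s1.png

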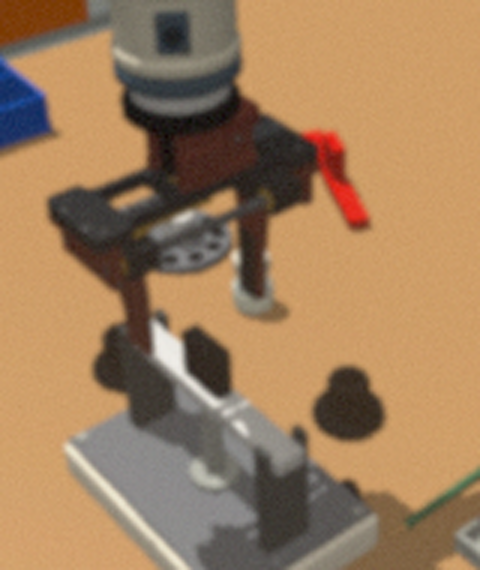

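Call:
jog_arm(
  steps=[
    [[0.0005,-0.0038,0,0,0,0,-1],[0,0,0.014,0,0,0,-1],[0,0,0.014,0,0,0,-1],[0,0,0.014,0,0,0,-1],[0,0,0.014,0,0,0,-1],[0,0,0,0,0,0,0],[0,0,0,0,0,0,1],[0,0,0,0,0,0,1],[0,0,0,0,0,0,1],[0,0,0,0,0,0,1],[0,0,0,0,0,0,1],[0,0,0,0,0,0,1],[0,0,0,0,0,0,1],[0,0,0,0,0,0,1]],
  ],
)

```text
t: 5.78
ee_pos: [613.1, 46.5, 324.8]
orientation: [2.178, 2.264, 0.0]
ft_force: [0.6, -0.4, 0.3]
width: 31.1
```

Run:
```python
from h import *
dtool((614,48.5,325))
crop("scene",180,110,340,300,"s2",3)
```

```text
t 5.78 ee [613.1  46.5 324.8] tool shift mm [ 1.9  1.  -0.2] F [ 0.6 -0.4  0.3] w 31.1
```

View pics/s2.png

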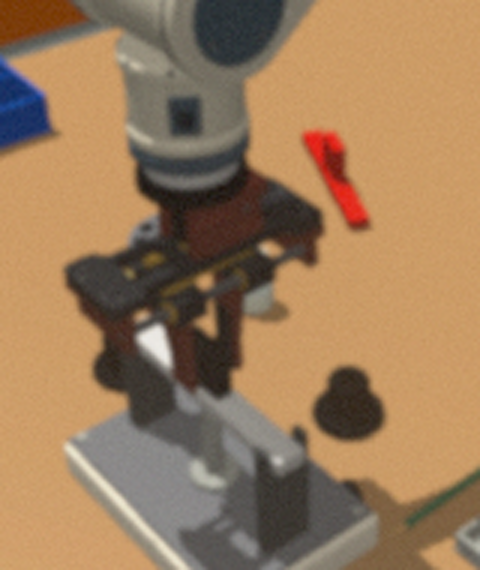

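Call:
jog_arm(
  steps=[
    [[0,0,0,0,0,0,1],[0,0,0,0,0,0,1],[0,0,0,0,0,0,1],[0,0,0,0,0,0,1],[0,0,0,0,0,0,1]],
  ],
)

```text
t: 6.25
ee_pos: [613.2, 46.5, 324.7]
orientation: [2.178, 2.264, 0.001]
ft_force: [1.1, -0.2, -0.4]
width: 15.9
```

Gripped (15.9 mm ≈ 16 mm). Lift in slowish steps.

Call:
jog_arm(
  steps=[
    [[0,0,-0.002,0,0,0,1],[0,0,-0.005,0,0,0,1],[0,0,-0.01,0,0,0,1],[0,0,-0.01,0,0,0,1],[0,0,-0.015,0,0,0,1],[0,0,-0.015,0,0,0,1],[0,0,-0.008,0,0,0,1],[0,0,0,0,0,0,1]],
  ],
)

```text
t: 6.92
ee_pos: [613.3, 46.5, 392.2]
orientation: [2.177, 2.262, 0.003]
ft_force: [0.6, -0.1, -2.0]
width: 16.1
```

Run:
```python
from h import *
dtool((441,325,390))
im,_=crop("scene",150,110,330,320,"s3",2.8)
np.savez("im1.npz",scene=im)
```

```text
t 6.92 ee [613.3  46.5 392.2] tool shift mm [ 285.  -161.4    1.7] F [ 0.6 -0.1 -2. ] w 16.1
```

View pics/s3.png

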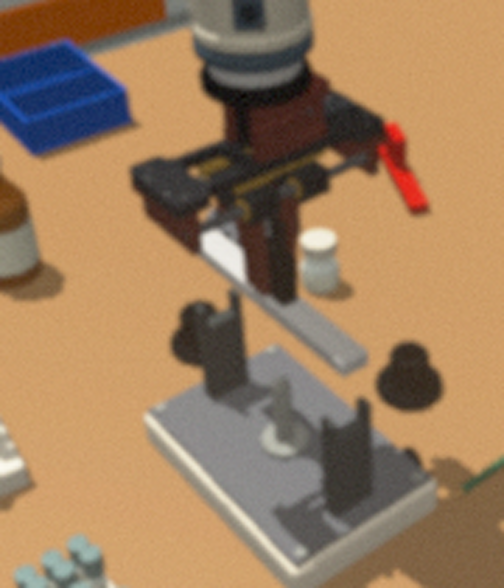

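Call:
jog_arm(
  steps=[
    [[0.01,-0.006,0,0,0,0,1],[0.02,-0.0113,0,0,0,0,1],[0.0255,-0.0144,0,0,0,0,1],[0.0255,-0.0144,0,0,0,0,1],[0.0255,-0.0144,0,0,0,0,1],[0.0255,-0.0144,0,0,0,0,1],[0.0255,-0.0144,0,0,0,0,1],[0.0255,-0.0144,0,0,0,0,1],[0.0255,-0.0144,0,0,0,0,1],[0.0255,-0.0144,0,0,0,0,1],[0.0255,-0.0144,0,0,0,0,1],[0.0155,-0.0089,0,0,0,0,1],[0.01,-0.0056,0,0,0,0,1],[0,0,0,0,0,0,1],[0,0,0.02,0,0,0,1],[0,0,0.03,0,0,0,1],[0,0,0.03,0,0,0,1],[0,0,0.03,0,0,0,1],[0,0,0.02,0,0,0,1],[0,0,0,0,0,0,1]],
  ],
)

```text
t: 8.63
ee_pos: [439.7, 323.0, 255.5]
orientation: [-2.178, -2.262, 0.013]
ft_force: [0.0, 0.0, -2.6]
width: 15.4
```

Run:
```python
from h import *
dtool((441,325,206.7))
im,_=crop("scene",300,180,480,400,"s4",2.7)
im,_=crop("top",90,130,350,260,"t4",3)
np.savez("im4.npz",top=im)
```

```text
t 8.63 ee [439.7 323.  255.5] tool shift mm [ 2.2  1.7 48.7] F [ 0.   0.  -2.6] w 15.4
```

View pics/s4.png

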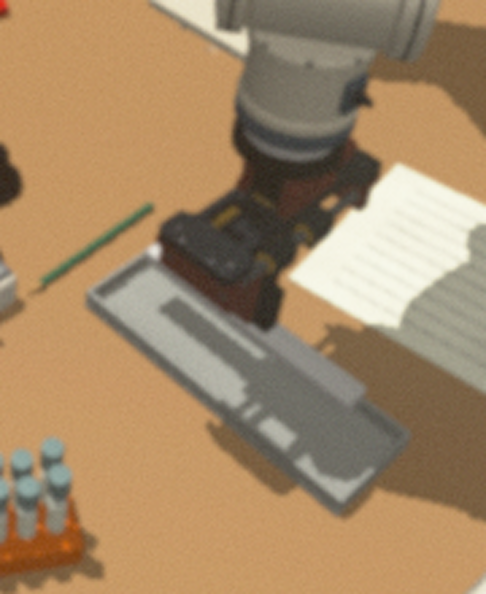

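View pics/t4.png

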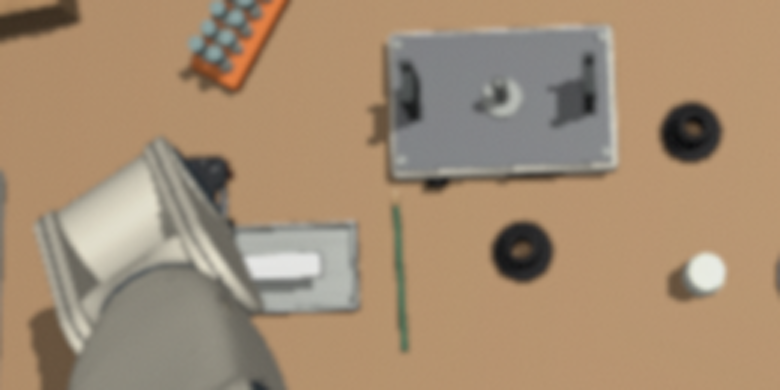

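Call:
jog_arm(
  steps=[
    [[0.002,0.0015,0.012,0,0,0,1],[0,0,0.014,0,0,0,1],[0,0,0.012,0,0,0,1],[0,0,0.005,0,0,0,1],[0,0,0.002,0,0,0,1],[0,0,0.0015,0,0,0,1],[0,0,0,0,0,0,1],[0,0,0,0,0,0,1]],
  ],
)

```text
t: 9.4
ee_pos: [442.4, 327.2, 213.6]
orientation: [2.178, 2.264, 0.001]
ft_force: [-0.5, 0.5, -2.2]
width: 15.9
```

Call:
jog_arm(
  steps=[
    [[0,0,0.002,0,0,0,1],[0,0,0.002,0,0,0,1],[0,0,0.0015,0,0,0,1],[0,0,0,0,0,0,1],[0,0,0,0,0,0,1]],
  ],
)

```text
t: 9.82
ee_pos: [442.2, 327.1, 207.6]
orientation: [-2.178, -2.264, 0.0]
ft_force: [-0.3, -0.4, -2.1]
width: 16.0
```

Call:
jog_arm(
  steps=[
    [[0,0,0.001,0,0,0,1],[0,0,0.0005,0,0,0,1],[0,0,0,0,0,0,1]],
  ],
)

```text
t: 10.07
ee_pos: [442.3, 327.2, 206.7]
orientation: [2.178, 2.264, 0.001]
ft_force: [-1.7, -0.9, 4.4]
width: 15.9
```

Call:
jog_arm(
  steps=[
    [[0,0,0,0,0,0,0.3],[0,0,0,0,0,0,0.3],[0,0,0,0,0,0,0.3],[0,0,0,0,0,0,0.3],[0,0,-0.003,0,0,0,0.3],[0,0,-0.03,0,0,0,0],[0,0,-0.03,0,0,0,-0.5],[0,0,-0.04,0,0,0,-0.5]],
  ],
)

```text
t: 10.73
ee_pos: [441.5, 326.6, 308.6]
orientation: [-2.178, -2.263, 0.007]
ft_force: [0.1, -0.2, 0.5]
width: 47.2
```

Run:
```python
from h import *
dtool((436.5,-288.7,310))
im,_=crop("scene",200,160,480,400,"s5",2.5)
# spindle from im4 top & current
```

```text
t 10.73 ee [441.5 326.6 308.6] tool shift mm [-6.146e+02 -2.870e+01  2.000e-01] F [ 0.1 -0.2  0.5] w 47.2
```

View pics/s5.png

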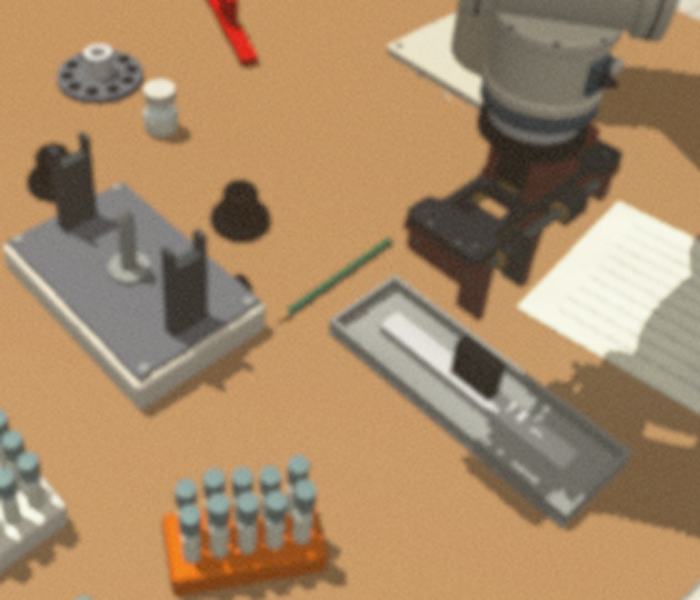

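Call:
jog_arm(
  steps=[
    [[-0.02,-0.0009,0,0,0,0,-0.5],[-0.036,-0.0017,0,0,0,0,-0.5],[-0.036,-0.0017,0,0,0,0,-0.5],[-0.036,-0.0017,0,0,0,0,-0.5],[-0.036,-0.0017,0,0,0,0,-0.5],[-0.036,-0.0017,0,0,0,0,-0.5],[-0.036,-0.0017,0,0,0,0,-0.5],[-0.036,-0.0017,0,0,0,0,-0.5],[-0.036,-0.0017,0,0,0,0,-0.5],[-0.036,-0.0017,0,0,0,0,-0.5],[-0.036,-0.0017,0,0,0,0,-0.5],[-0.036,-0.0017,0,0,0,0,-0.5],[-0.036,-0.0017,0,0,0,0,-0.5],[-0.036,-0.0017,0,0,0,0,-0.5],[-0.036,-0.0017,0,0,0,0,-0.5],[-0.036,-0.0017,0,0,0,0,-0.5],[-0.036,-0.0017,0,0,0,0,-0.5],[-0.0185,-0.0008,0,0,0,0,-0.5],[0,0,0,0,0,0,-0.5]],
  ],
)

```text
t: 12.37
ee_pos: [437.2, -291.6, 309.5]
orientation: [2.18, 2.258, 0.0]
ft_force: [0.1, 0.0, 0.3]
width: 65.9
```

Run:
```python
from h import *
dtool((436.5,-288.7,195))
im,_=crop("scene",200,110,300,290,"s6",3.3)
im2,_=crop("top",215,130,400,240,"t6",4.3)
np.savez("im6.npz",top=im2,scene=im)
print(onz("scene",(251.2,245.6),117), onz("scene",(249.7,245),117))
for t in("spindle_tip","spindle_seat"):
  for n,z in(("scene",0),("top",0)):
    for d in ctrl.landmark_of(t,n)[:2]: print(t,n,d['p'],np.round(d['uv'],1),onz(n,d['uv'],117 if 'tip' in t else 45))
```

```text
t 12.37 ee [ 437.2 -291.6  309.5] tool shift mm [  3.1  -0.8 114.5] F [0.1 0.  0.3] w 65.9
[614.14898925  57.39171014 117.        ] [615.72099676  53.6408967  117.        ]
spindle_tip scene 0.87 [248.3 242.4] [613.39509219  44.38318947 117.        ]
spindle_tip top 0.84 [257.2 156.2] [617.04351371  43.45673816 117.        ]
spindle_seat scene 0.93 [250.7 263.4] [609.73408878  41.47613309  45.        ]
spindle_seat top 0.61 [256.  163.5] [610.41795266  50.30856374  45.        ]
```

View pics/s6.png

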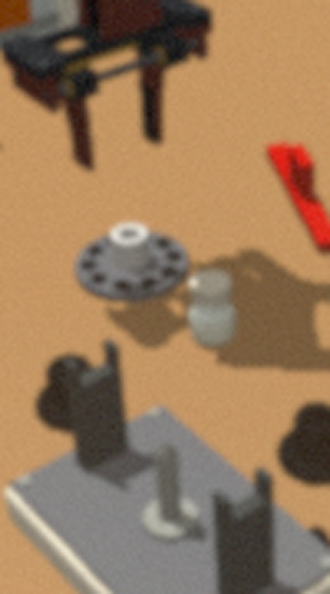

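View pics/t6.png

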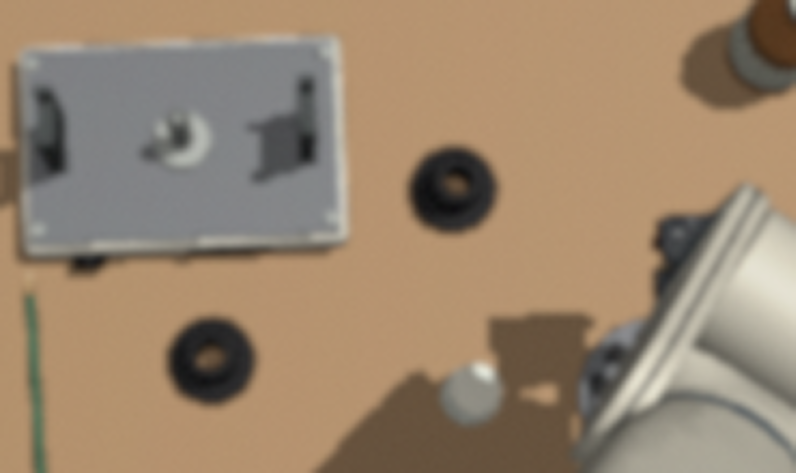

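Run:
```python
from h import *
f=np.load("im6.npz");
np.set_printoptions(linewidth=260)
g=f["top"].sum(2)//3; print("top r153-172,c245-270"); print(g[152:173,245:270])
s=f["scene"].sum(2)//3; print("scene r240-276 c238-268"); print(s[240:276,238:266])
def circ(c,r,z,n=36):
    a=np.linspace(0,2*np.pi,n); return np.c_[c[0]+r*np.cos(a),c[1]+r*np.sin(a),0*a+z]
for cx in((612,47),):
  for n in("top","scene"):
    q=proj(n,circ(cx,20,45)); print(n,'collar bbox',q.min(0),q.max(0)); print('tip',proj(n,(*cx,117)),proj(n,circ(cx,8,105)).min(0),proj(n,circ(cx,8,105)).max(0))
```

```text
top r153-172,c245-270
[[130 130 131 131 131 129 130 130 130 130 130 131 130 130 131 131 131 130 132 132 132 130 130 131 132]
 [130 130 130 130 130 131 130 130 131 130 129 130 130 130 130 130 131 130 131 132 132 131 131 131 131]
 [130 130 130 131 130 131 131 131 130 128 128 129 130 131 132 132 130 132 131 131 131 132 131 131 131]
 [130 131 130 130 131 130 131 130 128 126 125 126 127 131 136 136 134 131 131 131 130 130 130 131 131]
 [129 130 131 130 131 131 131 129 126 121 126 129 125 130 143 147 141 134 132 131 132 131 131 131 131]
 [131 130 130 130 130 131 135 134 126 117 126 130 123 130 150 160 155 143 135 130 130 131 131 132 132]
 [130 130 130 130 130 133 141 145 132 111 111 115 109 120 150 169 169 156 142 134 132 130 131 131 133]
 [130 131 131 130 129 133 147 157 142 109  90  86  88 107 144 170 177 167 150 136 132 132 132 132 132]
 [130 130 131 129 128 131 148 159 147 114  80  69  71  95 135 166 178 174 158 141 133 131 132 132 133]
 [130 130 130 130 127 123 135 145 138 111  78  62  66  87 126 161 178 177 162 146 135 133 132 132 131]
 [131 131 130 127 122 114 115 120 117 100  76  6
[... 927 characters left out ...]
2 132 132 131 132 132 132 132 132 134 133 133 133 132]
 [132 131 131 130 132 130 131 132 132 132 131 132 132 132 132 132 132 131 132 132 132 134 132 133 134]]
scene r240-276 c238-268
[[101 120 131 ... 150 149 150]
 [100 120 129 ... 147 147 147]
 [ 91 117 128 ... 147 151 153]
 ...
 [133 131 132 ... 125 115  88]
 [133 130 135 ... 129 115  88]
 [131 132 134 ... 128 118  87]]
top collar bbox [250.50964387 156.51704781] [263.67073026 169.44391318]
tip [[255.97746063 157.91062759]] [253.43767321 156.1036581 ] [258.9020458  161.46609304]
scene collar bbox [242.80782821 259.22058696] [259.57113298 271.23877451]
tip [[249.44552062 242.757851  ]] [246.26339947 244.28048368] [253.23224119 249.02417994]
```

Run:
```python
from h import *
import sys
f=np.load("im6.npz");
np.set_printoptions(linewidth=260,threshold=sys.maxsize)
s=f["scene"].sum(2)//3; print("scene r240-276 c240-264"); print(s[238:276,240:264])
```

```text
scene r240-276 c240-264
[[133 131 133 130 131 134 129 129 134 129 133 131 132 132 133 142 146 146 149 148 147 148 148 146]
 [132 129 133 132 128 134 133 131 129 131 133 131 133 129 134 136 140 142 145 150 149 152 146 149]
 [131 132 133 132 132 131 130 133 131 134 129 129 134 133 134 130 134 139 143 146 149 148 146 150]
 [129 132 132 134 129 131 131 133 131 134 132 132 132 132 131 131 133 134 136 144 147 145 152 147]
 [128 131 133 133 128 133 134 134 129 133 131 131 130 134 132 130 132 136 130 136 142 145 148 147]
 [128 132 132 136 131 132 128 131 130 129 129 126 130 131 132 131 132 130 131 131 137 143 146 149]
 [125 131 130 128 128 130 131 130 128 125 121 122 124 133 131 130 132 131 130 131 137 137 141 146]
 [114 126 132 133 133 130 128 129 121 117 112 106 115 122 130 130 132 130 131 133 130 132 136 141]
 [103 114 124 126 130 124 127 119 120 116 107  99 102 116 126 130 133 132 131 129 130 127 133 134]
 [ 89  94 103 113 113 114 109 114 115 107 105  97  96 108 121 136 134 133 130 133 129 134 135 133]
 [ 83  81  89  90  95  95 103 105 102 104  99  94  95 105 121 130 130 131 133 132 132 
[... 1986 characters left out ...]
8 127]
 [134 133 129 134 148 164 173 174 169 168 171 168 156 136 123 115 105 104  97  92  97 112 123 121]
 [131 130 131 129 134 149 162 169 171 173 174 175 169 155 141 127 105  93  91  84  89  99 110 122]
 [133 136 130 127 125 131 143 151 156 163 168 167 165 157 146 124 105  86  89  85  84  94 110 119]
 [135 130 133 131 127 124 122 127 132 135 141 148 141 138 126 111  98  94  93  87  86  92 110 122]
 [132 131 132 131 130 129 122 119 119 119 121 115 114 116 114 114 111 112 105 105 102 104 117 125]
 [135 133 132 130 132 132 130 129 125 121 119 115 114 115 127 127 125 126 128 127 119 119 128 129]
 [134 132 130 133 136 132 135 130 129 132 126 127 128 128 132 132 130 130 133 135 131 130 134 128]]
```

Run:
```python
from h import *
print(onz("scene",(239.0,180.4),42), onz("scene",(200+133/3.3-.3,110+266/3.3-.3),10))
dtool((436.7,-289,196))
```

```text
[ 435.27770312 -285.73335824   42.        ] [ 439.03167491 -278.33665516   10.        ]
t 12.67 ee [ 437.  -286.7  309.1] tool shift mm [ -2.3  -0.4 113.1] F [-0.4  0.1 -0. ] w 66.0
```

Call:
jog_arm(
  steps=[
    [[-0.0013,-0.0004,0.03,0,0,0,-0.5],[0,0,0.03,0,0,0,-0.5],[0,0,0.03,0,0,0,-0.5],[0,0,0.015,0,0,0,-0.5],[0,0,0.006,0,0,0,-0.5],[0,0,0,0,0,0,-0.5],[0,0,0,0,0,0,-0.5],[0,0,0,0,0,0,-0.5]],
  ],
)

```text
t: 13.33
ee_pos: [437.3, -289.4, 199.4]
orientation: [2.176, 2.263, 0.0]
ft_force: [-0.2, 0.8, -0.4]
width: 65.8
```

Run:
```python
from h import *
dtool((436.7,-288,196))
crop("scene",200,110,300,230,"s7",5)
```

```text
t 13.33 ee [ 437.3 -289.4  199.4] tool shift mm [ 1.4 -0.5  3.4] F [-0.2  0.8 -0.4] w 65.8
```

View pics/s7.png

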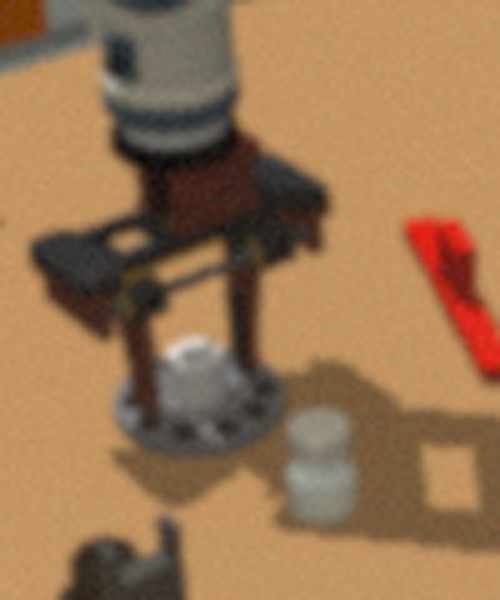

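Call:
jog_arm(
  steps=[
    [[0.001,0,0.003,0,0,0,-0.5],[0,0,0,0,0,0,1],[0,0,0,0,0,0,1],[0,0,0,0,0,0,1],[0,0,0,0,0,0,1],[0,0,0,0,0,0,1],[0,0,0,0,0,0,1],[0,0,0,0,0,0,1]],
  ],
)

```text
t: 14.05
ee_pos: [436.8, -288.5, 195.3]
orientation: [2.178, 2.264, 0.0]
ft_force: [0.4, 0.6, 1.2]
width: 36.2
```

Run:
```python
from h import *
dtool((436.7,-288,196))
```

```text
t 14.05 ee [ 436.8 -288.5  195.3] tool shift mm [ 0.5 -0.  -0.7] F [0.4 0.6 1.2] w 36.2
```

Call:
jog_arm(
  steps=[
    [[0,0,-0.005,0,0,0,1],[0,0,-0.015,0,0,0,1],[0,0,-0.03,0,0,0,1],[0,0,-0.035,0,0,0,1],[0,0,-0.035,0,0,0,1],[0,0,-0.03,0,0,0,1],[0,0,-0.01,0,0,0,1],[0,0,0,0,0,0,1],[0,0,0,0,0,0,1]],
  ],
)

```text
t: 14.8
ee_pos: [436.2, -288.1, 354.5]
orientation: [-2.178, -2.263, 0.0]
ft_force: [0.0, -0.4, -3.2]
width: 36.5
```

Run:
```python
from h import *
dtool((613.8,47.7,355))
```

```text
t 14.8 ee [ 436.2 -288.1  354.5] tool shift mm [328.7 190.4  -0.5] F [ 0.  -0.4 -3.2] w 36.5
```

Call:
jog_arm(
  steps=[
    [[0.0103,0.006,0,0,0,0,1],[0.028,0.0162,0,0,0,0,1],[0.028,0.0162,0,0,0,0,1],[0.028,0.0162,0,0,0,0,1],[0.028,0.0162,0,0,0,0,1],[0.028,0.0162,0,0,0,0,1],[0.028,0.0162,0,0,0,0,1],[0.028,0.0162,0,0,0,0,1],[0.028,0.0162,0,0,0,0,1],[0.028,0.0162,0,0,0,0,1],[0.028,0.0162,0,0,0,0,1],[0.028,0.0162,0,0,0,0,1],[0.0103,0.006,0,0,0,0,1],[0,0,0,0,0,0,1],[0,0,0,0,0,0,1],[0,0,0,0,0,0,1]],
  ],
)

```text
t: 16.13
ee_pos: [613.1, 46.8, 353.5]
orientation: [-2.177, -2.262, 0.004]
ft_force: [-0.3, -0.7, -4.0]
width: 36.3
```

Run:
```python
from h import *
dtool((613.8,47.7,355))
im,_=crop("scene",200,150,310,300,"s8",4)
dtool((613.8,47.7,355))
np.savez("im8.npz",scene=im)
```

```text
t 16.13 ee [613.1  46.8 353.5] tool shift mm [ 0.8  0.7 -1.5] F [-0.3 -0.7 -4. ] w 36.3
t 16.18 ee [613.2  46.5 354. ] tool shift mm [ 1.2  0.6 -1. ] F [-0.2 -0.6 -4.1] w 36.2
```

View pics/s8.png

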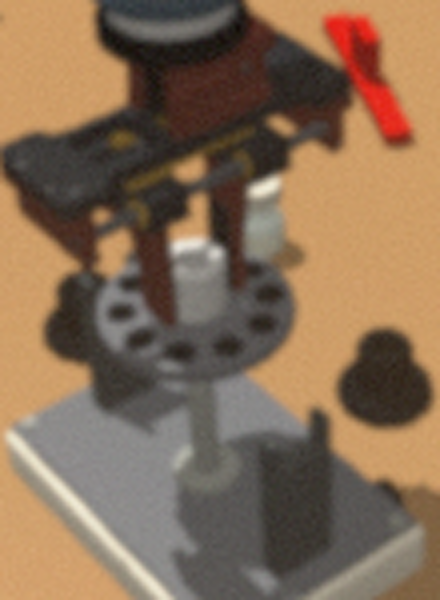

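Run:
```python
from h import *
im=np.load("im8.npz")["scene"].astype(int); g=im.sum(2)//3
def circ(c,r,z,n=72):
    a=np.linspace(0,2*np.pi,n); return np.c_[c[0]+r*np.cos(a),c[1]+r*np.sin(a),0*a+z]
c=(613.2,46.5)
for z,r,l in((158.7,55,'disc low'),(168.7,55,'disc up'),(200.7,18,'hub top'),(45,20,'collar'),(75,8,'shaft75'),(60,8,'s60')):
    q=proj("scene",circ(c,r,z)); print(l,np.round(q.min(0),1),np.round(q.max(0),1),'ctr',np.round(proj("scene",(*c,z))[0],1))
np.set_printoptions(linewidth=260,threshold=99999)
print("disc rows 222-236 left c220-230");print(g[222:238,219:232]); print("right c268-278");print(g[218:234,266:280]); print("hub rows 215-226 c240-262");print(g[208:224,238:264]);print("shaft 246-262");print(g[246:274,240:264])
```

```text
disc low [222.8 213.6] [272.6 245.8] ctr [247.8 228.9]
disc up [222.3 210.2] [272.5 242.3] ctr [247.5 225.4]
hub top [238.2 208.9] [255.  219.3] ctr [246.6 214. ]
collar [242.3 259.3] [259.  271.3] ctr [250.7 265.2]
shaft75 [246.5 253.8] [253.4 258.6] ctr [249.9 256.2]
s60 [246.9 258.4] [253.7 263.2] ctr [250.3 260.7]
disc rows 222-236 left c220-230
[[ 51  51  59  60  59  72  95 120 134 132 122  99  75]
 [ 52  57  56  51  60  85 107 132 137 136 132 119 110]
 [ 51  52  51  55  68  96 118 133 133 134 132 127 123]
 [ 42  51  55  55  72 104 129 132 128 115 109 108 111]
 [ 44  47  59  58  76 109 131 125 108  88  77  73  77]
 [ 46  51  54  63  76 110 127 117  85  61  49  48  49]
 [ 41  48  54  62  79 112 126 109  81  54  47  46  49]
 [ 44  51  57  59  80 106 124 120  90  75  64  67  73]
 [ 41  53  56  63  78 109 128 127 113 105 100  99 106]
 [ 43  47  52  58  69 100 125 137 134 133 127 129 130]
 [ 41  44  54  58  63  89 119 130 135 138 137 133 126]
 [ 38  50  56  58  60  81 106 127 135 138 138 130 110]
 [ 52  44  49  55  54  66  93 114 128 135 136 120 100]
 [ 49  50  50  57  54  62  73  95
[... 4918 characters left out ...]
7  83]
 [136 140 141 144 140 123 116 108 104  98  97  95  91 101 100 109 113 113 111 101  91  90  83  81]
 [138 138 137 129 123 111 110 108 109 108 101 101 101 105 109 112 111 107 107 100  86  86  86  86]
 [140 136 136 125 113 110 110 107 109 109 111 112 109 112 109 111 111 105 100  89  87  84  83  85]
 [135 136 137 131 114 108 107 112 112 110 112 110 111 110 110 107 106 102  92  88  87  86  85  82]
 [137 138 136 132 114 104  99 104 108 111 110 110 113 104 108 103 100  95  85  91  84  89  82  86]
 [140 140 137 132 114 101  91  98 101  99 102 104 103 101  98  99  94  91  87  81  84  85  80  86]
 [139 140 139 129 111  94  87  91  95  92  96  93  94  93  94  87  87  88  83  83  85  86  86  83]]
```

Call:
jog_arm(
  steps=[
    [[0,0.001,0.012,0,0,0,1],[0,0,0.012,0,0,0,1],[0,0,0.008,0,0,0,1],[0,0,0.004,0,0,0,1],[0,0,0.004,0,0,0,1],[0,0,0.004,0,0,0,1],[0,0,0.004,0,0,0,1],[0,0,0,0,0,0,1],[0,0,0,0,0,0,1]],
  ],
)

```text
t: 16.93
ee_pos: [615.1, 47.4, 307.1]
orientation: [-2.178, -2.264, 0.0]
ft_force: [0.2, -0.4, -3.1]
width: 36.0
```

Run:
```python
from h import *
im,_=crop("scene",200,150,310,300,"s9",4)
dtool((614.3,46.5,240.3))
```

```text
t 16.98 ee [615.2  47.4 307.4] tool shift mm [-0.9 -0.9 67.1] F [ 0.9  0.1 -3.4] w 36.1
```

View pics/s9.png

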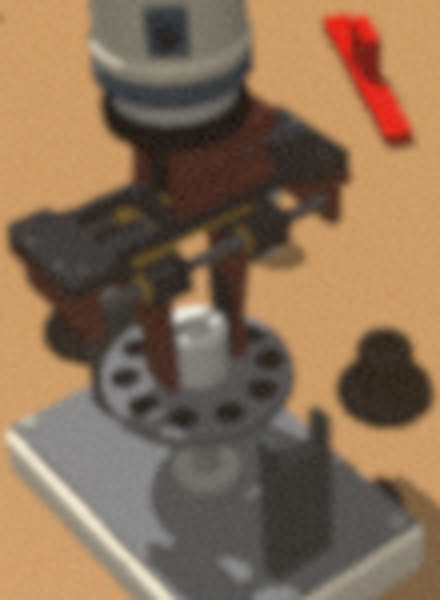

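Call:
jog_arm(
  steps=[
    [[-0.0004,-0.0006,0.003,0,0,0,1],[0,0,0.003,0,0,0,1],[0,0,0.003,0,0,0,1],[0,0,0.003,0,0,0,1],[0,0,0,0,0,0,1]],
  ],
)

```text
t: 17.4
ee_pos: [614.4, 47.0, 294.5]
orientation: [-2.178, -2.263, 0.0]
ft_force: [0.8, 1.3, -3.4]
width: 36.3
```

Call:
jog_arm(
  steps=[
    [[0,0,0.004,0,0,0,1],[0,0,0.005,0,0,0,1],[0,0,0.006,0,0,0,1],[0,0,0.006,0,0,0,1],[0,0,0.006,0,0,0,1],[0,0,0.004,0,0,0,1],[0,0,0.003,0,0,0,1],[0,0,0,0,0,0,1]],
  ],
)

```text
t: 18.07
ee_pos: [614.4, 47.1, 260.3]
orientation: [-2.178, -2.263, 0.0]
ft_force: [1.6, 3.1, -5.4]
width: 36.2
```

Call:
jog_arm(
  steps=[
    [[0.0006,0.0003,0.004,0,0,0,1],[0,0,0.005,0,0,0,1],[0,0,0.004,0,0,0,1],[0,0,0.002,0,0,0,1],[0,0,0,0,0,0,1],[0,0,0,0,0,0,1]],
  ],
)

```text
t: 18.57
ee_pos: [614.6, 47.4, 245.9]
orientation: [-2.178, -2.264, 0.001]
ft_force: [-0.6, -0.0, -3.7]
width: 36.7
```

Call:
jog_arm(
  steps=[
    [[0,0,0.002,0,0,0,1],[0,0,0.0015,0,0,0,1],[0,0,0.0015,0,0,0,1],[0,0,0.0005,0,0,0,1],[0,0,0,0,0,0,1],[0,0,0,0,0,0,1]],
  ],
)

```text
t: 19.07
ee_pos: [614.7, 47.5, 240.7]
orientation: [-2.178, -2.264, 0.0]
ft_force: [-0.2, 0.7, -3.4]
width: 36.1
```

Call:
jog_arm(
  steps=[
    [[0,0,0.0008,0,0,0,1],[0,0,0.0007,0,0,0,1],[0,0,0,0,0,0,1]],
  ],
)

```text
t: 19.32
ee_pos: [614.8, 47.5, 240.3]
orientation: [2.178, 2.264, 0.0]
ft_force: [-3.3, -0.9, 5.7]
width: 36.2
```

Call:
jog_arm(
  steps=[
    [[0,0,0,0,0,0,-0.3],[0,0,0,0,0,0,-0.3],[0,0,0,0,0,0,-0.3],[0,0,0,0,0,0,-0.3],[0,0,-0.005,0,0,0,-0.3],[0,0,-0.02,0,0,0,-0.3],[0,0,-0.035,0,0,0,-0.3],[0,0,-0.035,0,0,0,-0.3],[0,0,-0.02,0,0,0,-0.3],[0,0,0,0,0,0,-0.3]],
  ],
)

```text
t: 20.15
ee_pos: [616.3, 47.6, 359.7]
orientation: [2.174, 2.259, 0.01]
ft_force: [0.7, -0.1, 0.3]
width: 57.2
```

Run:
```python
from h import *
im,_=crop("scene",200,150,340,300,"s10",4)
np.savez("im10.npz",scene=im)
dtool((461.6,28.6,355))
```

```text
t 20.2 ee [615.5  47.6 357.2] tool shift mm [ -13.  -154.5    1.3] F [-0.4  0.3  0. ] w 57.1
```

View pics/s10.png

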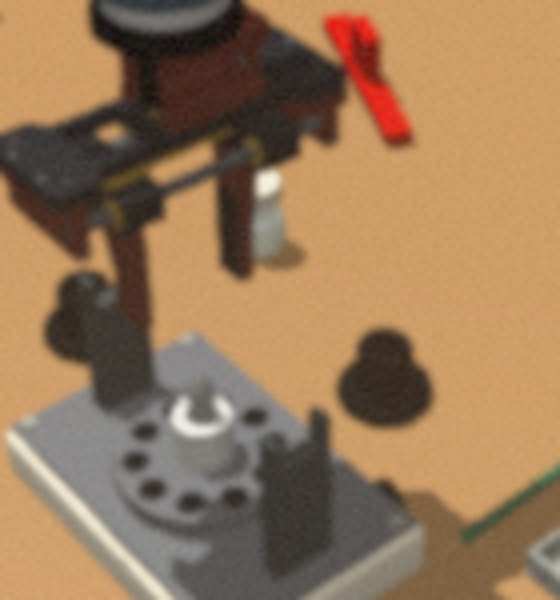

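Call:
jog_arm(
  steps=[
    [[-0.001,-0.0125,0,0,0,0,-0.3],[-0.002,-0.026,0,0,0,0,-0.3],[-0.0022,-0.026,0,0,0,0,-0.3],[-0.0022,-0.026,0,0,0,0,-0.3],[-0.002,-0.026,0.01,0,0,0,-0.3],[-0.002,-0.026,0.02,0,0,0,-0.3],[-0.001,-0.012,0.03,0,0,0,-0.3],[0,0,0.03,0,0,0,-0.3],[0,0,0.01,0,0,0,-0.3],[0,0,0,0,0,0,-0.3],[0,0,0,0,0,0,-0.3],[0,0,0,0,0,0,-0.3]],
  ],
)

```text
t: 21.2
ee_pos: [461.7, 29.2, 254.9]
orientation: [2.178, 2.263, 0.001]
ft_force: [-0.7, 0.4, 0.9]
width: 57.3
```

Run:
```python
from h import *
im,_=crop("scene",220,120,360,280,"s11",3.7)
print(onz("scene",(296.0,235.8),45))
dtool((461.6,29.3,195.5))
```

```text
[461.02796021  30.13635979  45.        ]
t 21.25 ee [461.8  29.2 255.2] tool shift mm [ 0.1 -0.3 59.7] F [0.3 0.3 0.5] w 57.4
```

View pics/s11.png

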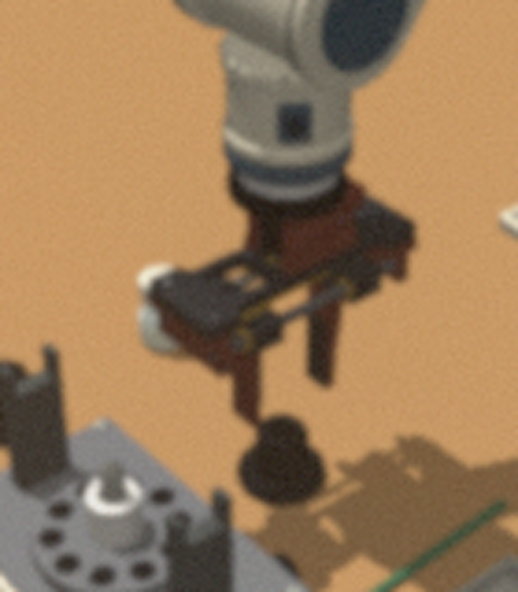

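Call:
jog_arm(
  steps=[
    [[0,0,0.015,0,0,0,-0.3],[0,0,0.02,0,0,0,-0.3],[0,0,0.015,0,0,0,-0.3],[0,0,0.006,0,0,0,-0.3],[0,0,0.003,0,0,0,-0.3],[0,0,0,0,0,0,-0.3],[0,0,0,0,0,0,-0.3],[0,0,0,0,0,0,1],[0,0,0,0,0,0,1],[0,0,0,0,0,0,1],[0,0,0,0,0,0,1],[0,0,0,0,0,0,1],[0,0,0,0,0,0,1]],
  ],
)

```text
t: 22.33
ee_pos: [461.2, 29.2, 195.7]
orientation: [2.178, 2.263, 0.001]
ft_force: [0.3, 0.1, 6.0]
width: 35.3
```

Call:
jog_arm(
  steps=[
    [[0,0,-0.003,0,0,0,1],[0,0,-0.01,0,0,0,1],[0,0,-0.025,0,0,0,1],[0,0,-0.035,0,0,0,1],[0,0,-0.035,0,0,0,1],[0,0,-0.025,0,0,0,1],[0,0,-0.01,0,0,0,1],[0,0,0,0,0,0,1]],
  ],
)

```text
t: 23.0
ee_pos: [461.3, 29.2, 340.6]
orientation: [2.176, 2.261, 0.006]
ft_force: [0.1, -0.2, -2.4]
width: 34.8
```

Run:
```python
from h import *
im,_=crop("scene",220,120,360,280,"s12",3.7)
dtool((614.8,47.5,340))
```

```text
t 23.05 ee [460.7  29.2 338.8] tool shift mm [ 12.4 154.7  -0.8] F [ 0.2 -0.7 -1.9] w 35.3
```

View pics/s12.png

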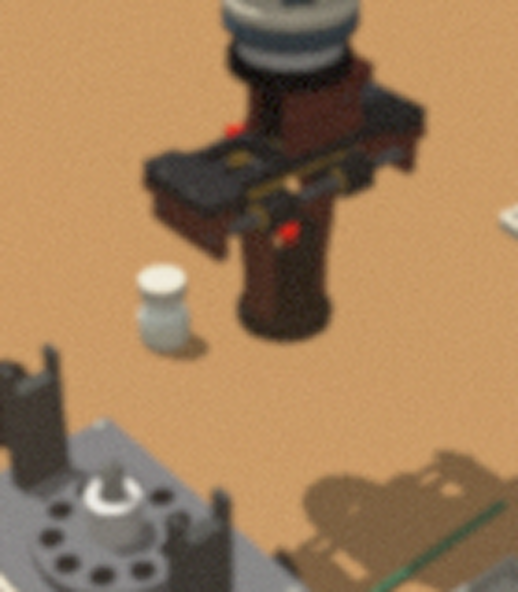

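Call:
jog_arm(
  steps=[
    [[0.001,0.0125,0,0,0,0,1],[0.002,0.025,0,0,0,0,1],[0.002,0.026,0,0,0,0,1],[0.0021,0.026,0,0,0,0,1],[0.0021,0.026,0,0,0,0,1],[0.002,0.025,0,0,0,0,1],[0.0012,0.0142,0,0,0,0,1],[0,0,0,0,0,0,1],[0,0,0,0,0,0,1],[0,0,0,0,0,0,1]],
  ],
)

```text
t: 23.88
ee_pos: [613.6, 47.4, 336.0]
orientation: [-2.176, -2.262, 0.005]
ft_force: [-0.4, 0.5, -0.8]
width: 34.9
```

Run:
```python
from h import *
im,_=crop("scene",200,150,310,300,"s13",4)
dtool((614.8,47.5,283))
```

```text
t 23.93 ee [613.6  47.4 336.6] tool shift mm [ 0.1  1.4 53.5] F [ 0.2  0.4 -3. ] w 35.4
```

View pics/s13.png

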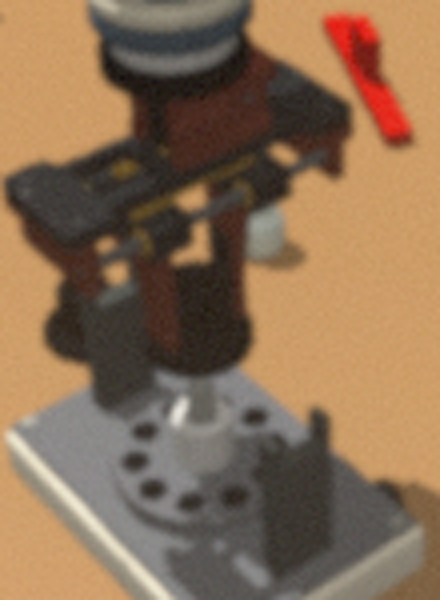

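Call:
jog_arm(
  steps=[
    [[0,0.001,0.006,0,0,0,1],[0,0,0.008,0,0,0,1],[0,0,0.005,0,0,0,1],[0,0,0.003,0,0,0,1],[0,0,0.003,0,0,0,1],[0,0,0.003,0,0,0,1],[0,0,0.002,0,0,0,1],[0,0,0,0,0,0,1],[0,0,0,0,0,0,1]],
  ],
)

```text
t: 24.68
ee_pos: [616.0, 47.6, 308.2]
orientation: [2.178, 2.264, 0.0]
ft_force: [-0.6, -0.4, -1.9]
width: 35.2
```

Call:
jog_arm(
  steps=[
    [[0,-0.0012,0.002,0,0,0,1],[0,0,0.003,0,0,0,1],[0,0,0.003,0,0,0,1],[0,0,0.003,0,0,0,1],[0,0,0,0,0,0,1],[0,0,0,0,0,0,1]],
  ],
)

```text
t: 25.18
ee_pos: [614.7, 47.7, 296.8]
orientation: [-2.178, -2.263, 0.0]
ft_force: [0.9, 2.4, -2.6]
width: 35.1
```

Run:
```python
from h import *
im,_=crop("scene",200,150,310,300,"s14",4)
dtool((614.8,47.5,282.7))
```

```text
t 25.23 ee [614.7  47.7 296.9] tool shift mm [-0.3  0.1 14.2] F [ 0.9  3.1 -2.6] w 35.1
```

View pics/s14.png

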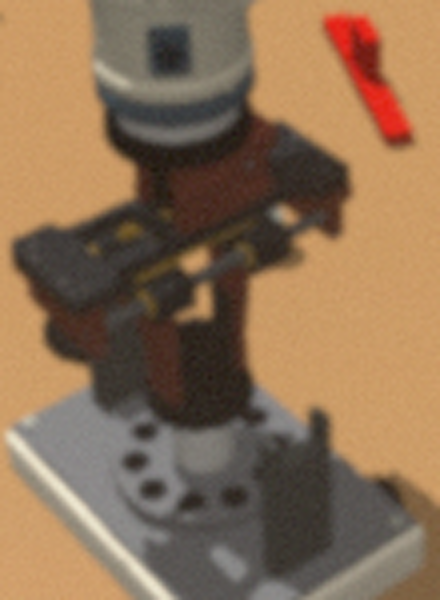

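Call:
jog_arm(
  steps=[
    [[0.0007,0.0002,0.003,0,0,0,1],[0,0,0.003,0,0,0,1],[0,0,0.003,0,0,0,1],[0,0,0.002,0,0,0,1],[0,0,0,0,0,0,1],[0,0,0,0,0,0,1]],
  ],
)

```text
t: 25.73
ee_pos: [614.8, 48.1, 286.0]
orientation: [-2.178, -2.264, 0.001]
ft_force: [0.3, 0.3, -1.5]
width: 35.2
```

Call:
jog_arm(
  steps=[
    [[0,0,0.0015,0,0,0,1],[0,0,0.001,0,0,0,1],[0,0,0.0008,0,0,0,1],[0,0,0.0005,0,0,0,1],[0,0,0,0,0,0,1],[0,0,0,0,0,0,1]],
  ],
)

```text
t: 26.23
ee_pos: [614.9, 48.2, 282.7]
orientation: [2.178, 2.264, 0.0]
ft_force: [-1.9, 0.2, 2.1]
width: 34.9
```

Call:
jog_arm(
  steps=[
    [[0,0,0.0005,0,0,0,1],[0,0,0,0,0,0,1]],
  ],
)

```text
t: 26.4
ee_pos: [615.0, 48.2, 282.6]
orientation: [2.178, 2.264, 0.0]
ft_force: [-2.4, -0.4, 6.5]
width: 35.4
```

Seated; release and retreat upward.

Call:
jog_arm(
  steps=[
    [[0,0,0,0,0,0,-0.3],[0,0,0,0,0,0,-0.3],[0,0,0,0,0,0,-0.3],[0,0,0,0,0,0,-0.3],[0,0,-0.005,0,0,0,-0.3],[0,0,-0.02,0,0,0,-0.3],[0,0,-0.035,0,0,0,-0.3],[0,0,-0.035,0,0,0,-0.3],[0,-0.03,-0.02,0,0,0,-0.3],[-0.01,-0.04,0,0,0,0,-0.3],[-0.01,-0.04,0,0,0,0,-0.3],[-0.01,-0.04,0,0,0,0,-0.3],[-0.01,-0.04,0,0,0,0,-0.3],[0,0,0,0,0,0,-0.3],[0,0,0,0,0,0,-0.3],[0,0,0,0,0,0,-0.3]],
  ],
)

```text
t: 27.73
ee_pos: [427.3, 0.9, 397.7]
orientation: [2.177, 2.262, 0.003]
ft_force: [0.2, 0.3, -0.5]
width: 56.9
```

Run:
```python
from h import *
im,_=crop("scene",190,130,470,390,"s15",2.3)
im,_=crop("top",90,120,350,250,"t15",3)
dtool((614.8,47.5,282.7))
def circ(c,r,z,n=72):
    a=np.linspace(0,2*np.pi,n); return np.c_[c[0]+r*np.cos(a),c[1]+r*np.sin(a),0*a+z]
q=proj("scene",circ((614.8,47.5),32,97)); print('cap flange pred',q.min(0),q.max(0)); q=proj("scene",circ((614.8,47.5),19,132)); print('cap top pred',q.min(0),q.max(0))
```

```text
t 27.83 ee [428.    1.1 397.4] tool shift mm [ 39.1 188.3 115. ] F [ 0.9 -0.2 -0.5] w 56.8
cap flange pred [235.13185263 240.51188781] [262.92776328 259.63081565]
cap top pred [239.69159072 232.92414797] [256.58267731 244.16151136]
```

View pics/s15.png

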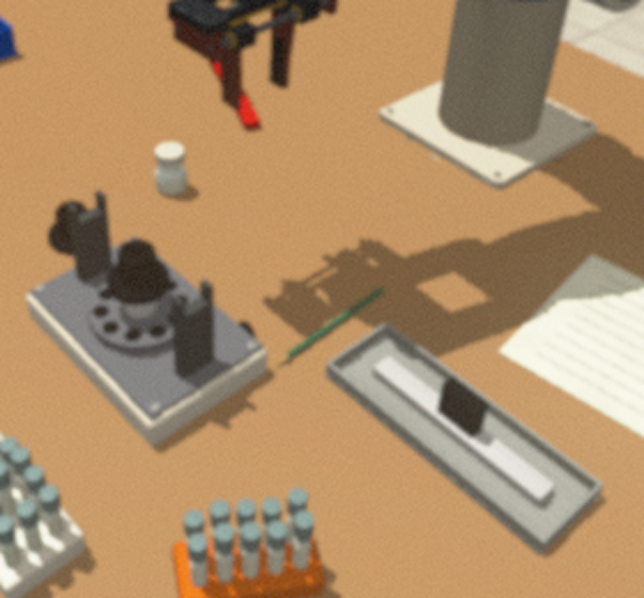

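View pics/t15.png

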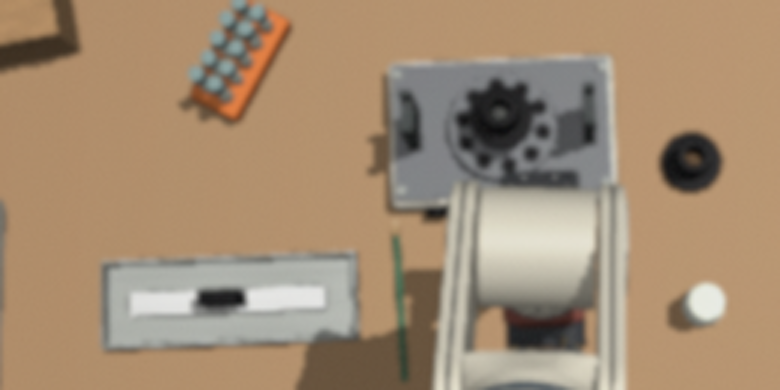

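Run:
```python
from h import *
crop("scene",215,215,285,285,"s16",8)
```

```text
(no output)
```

View pics/s16.png

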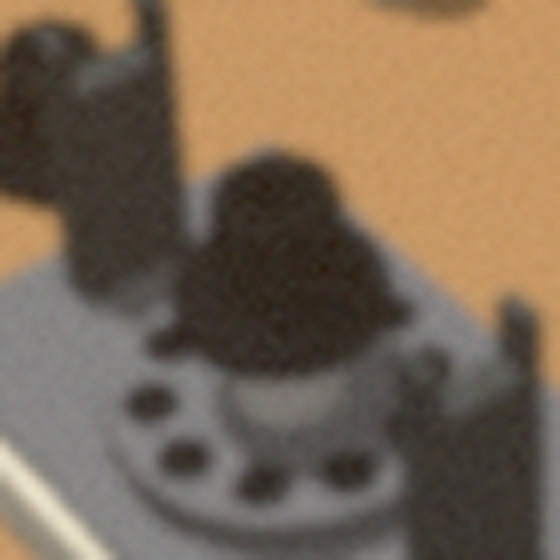

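The crop shows the cap sitting level on the hub (centre about column 280, row 270 of the crop), with the carrier flat below it. I'm handing the job in.

```bash
python3 -c "
from workcell import ctrl
print(ctrl.close_job())"
```

```text
the job is handed in; nothing more can be done
None
```

The job is handed in: the bar is in the tray, the carrier is on the spindle, and the cap is on the carrier's hub. The last clock reading I printed was 27.8 s, against the 72 s limit. The hand-in gave no verdict, so this rests on my own checks.

- **Bar:** I lifted it level out of the brackets and laid it grip up in the tray. I let go only once it touched the floor. In the last top picture it lies about 1–2 mm from the tray's centre.
- **Carrier:** I lowered it in small steps onto the spindle. It made contact with the tool at 240.3 mm, exactly the height worked out for being fully home.
- **Cap:** I used the one nearest the base and lowered it flange down. It made contact at 282.6 mm, where 282.7 mm was expected. In the last close picture it looks level on the hub.
- **Other things:** The jar, pencil and orange rack look unmoved in the last pictures. The reagent bottle was not in those crops, but the arm never went near it.

**Where checks disagreed:**
- The two cameras differed by 1–3 mm on most positions, and by up to about 8 mm on the tray. I used values in between.
- On the way down, the carrier and then the cap each showed a light sideways force of about 3 N. It went away after shifts of under 1 mm.
- The cap's grip measured about 35.3 mm between the jaws, against the 36 mm given.

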